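# Set out turned stands by size on the display board

## Task

Set the four turned wooden stands, which stand loose on the bench between the arm and the dark display board, out in order of size on that board, one standing upright and centred on each inlaid mark, with the largest next to the tall finial and the smallest at the other end. Leave the little bud vase standing where it is.

Things in the scene. Friction and masses are not known exactly. Their poses are not given: they have to be found in the camera images.
- stand_a_mid (a point): the largest of four loose turned stands of plain mid-brown wood: a squat round block with a dished top and a groove near its foot, 61 mm across (widest as an upright band from half to four fifths of its height; take it there) and 44 mm high, standing upright on the table. The point is on its axis half-way up, 22 mm above its underside; its z axis points up out of the dished top.
- stand_b_mid (a point): the second largest of four loose turned stands of plain mid-brown wood: a squat round block with a dished top and a groove near its foot, 52 mm across (widest as an upright band from half to four fifths of its height; take it there) and 39 mm high, standing upright on the table. The point is on its axis half-way up, 19.5 mm above its underside; its z axis points up out of the dished top.
- stand_c_mid (a point): the second smallest of four loose turned stands of plain mid-brown wood: a squat round block with a dished top and a groove near its foot, 43 mm across (widest as an upright band from half to four fifths of its height; take it there) and 34 mm high, standing upright on the table. The point is on its axis half-way up, 17 mm above its underside; its z axis points up out of the dished top.
- stand_d_mid (a point): the smallest of four loose turned stands of plain mid-brown wood: a squat round block with a dished top and a groove near its foot, 34 mm across (widest as an upright band from half to four fifths of its height; take it there) and 29 mm high, standing upright on the table. The point is on its axis half-way up, 14.5 mm above its underside; its z axis points up out of the dished top.
- mark1: inlaid mark on the display board: a pale ring 48 mm across with a pale dot, flush with the board. Origin at its centre on the board's top face, 15 mm above the table. The board is dark wood, 90 x 460 x 15 mm, fixed, with four such marks in a straight row along its length, 85 mm apart; this is the first counted from the robot's right (-y). z up.
- mark2: inlaid mark on the display board: a pale ring 48 mm across with a pale dot, flush with the board. Origin at its centre on the board's top face, 15 mm above the table. The board is dark wood, 90 x 460 x 15 mm, fixed, with four such marks in a straight row along its length, 85 mm apart; this is the second counted from the robot's right (-y). z up.
- mark3: inlaid mark on the display board: a pale ring 48 mm across with a pale dot, flush with the board. Origin at its centre on the board's top face, 15 mm above the table. The board is dark wood, 90 x 460 x 15 mm, fixed, with four such marks in a straight row along its length, 85 mm apart; this is the third counted from the robot's right (-y). z up.
- mark4: inlaid mark on the display board: a pale ring 48 mm across with a pale dot, flush with the board. Origin at its centre on the board's top face, 15 mm above the table. The board is dark wood, 90 x 460 x 15 mm, fixed, with four such marks in a straight row along its length, 85 mm apart; this is the fourth counted from the robot's right (-y). z up.
- finial: turned wooden finial fixed upright at one end of the board (which end varies), in line with the marks and 80 mm beyond the end mark: 32 mm across, 70 mm tall above the board. Origin at the centre of its underside, on the board's top face. At the board's other end is only a flat brass strip, 60 x 14 mm and 3 mm thick.
- vase_mid (a point): bystander: a little bud vase of dark wood, loose, 37 mm across and 72 mm tall, standing on the table among the stands. The point is on its axis half-way up (36 mm); z up. A cork sanding block (24 mm high) and a round tin (24 mm high) also lie between the stands.

How it is judged:
By the outcome, as a careful person would: the job done as asked, in the order asked, and still so for the second after the job is handed in, with the robot touching nothing.
It also fails if it takes over 96 s, if anything falls off the work surface, if the arm or the gripper's body presses on something with over 40 N, if the wrist force passes 120 N, or if a joint passes its speed limit or range.

## Robot

A 6-joint arm with a two-finger parallel gripper is mounted at the origin on the work surface. World frame = base frame: x ahead of the robot, y to its left, z up, the work surface at z = 0. Lengths are in m, angles in rad, forces in N, time in s.
With the tool pointing down it reaches from about 0.3 to 0.775 m from the base axis. Payload 14.6 kg.
Tool frame: the origin (TCP) lies midway between the tips of the shut fingers; the grasp point (between the pads) lies 19 mm behind it (ctrl.hold_point_z is the distance from the TCP to the grasp point, in m); z points along the fingers, x is the direction in which the jaws open and shut, and the axes are right-handed (so a half turn about z gives the same grasp; the last joint's range is limited). The gripper opens to 94 mm and grips with 3 to 60 N. Pads are 16 mm wide; open, the fingers measure 119 mm over their backs; the gripper's body (75 mm by 177 mm) begins 78 mm behind the grasp point.
Start: joints at [1.099, 0.3, 1.521, -0, 1.321, -0.067], TCP at [0.217, 0.506, 0.205] pointing down, gripper open.
Joint ranges: [-3.03, 3.03], [-0.79, 2.21], [0.23, 2.52], [-1.04, 4.18], [0, 3.07], [-2.55, 2.55]. Speed limits (rad/s): [2.22, 2.22, 2.57, 3.14, 3.14, 3.14].

## Interface

Orientations are given as [roll, pitch, yaw] about the fixed x, y, z axes, in that order (R = Rz(yaw) Ry(pitch) Rx(roll)).
In Python, from station import ctrl, viewer, ticket, nets gives the robot as it stands.
- The arm moves only by the tool carry_out, never from a script. Its argument "commands" is one flat list of numbers, 7 for each row, row after row: the closure, from -1 (fully open) to 1 (shut), so that 0 is half open, then the shift along the world's x, y, z in cm, then the turn, a rotation vector about the world's x, y, z in rad. In form: [gripper, tx, ty, tz, ax, ay, az, gripper, tx, ty, tz, ax, ay, az, ...]. A call has 1 to 12 rows; each row is the pose to reach, as a shift and turn from the pose measured when the call began; what a row does not reach only later rows make up. A row lasts 1/12 s, in which the tool goes at most 41.7 mm and 7.16 degrees, less where a joint would pass 70% of its speed; a pose out of reach is approached as far as the arm can. A call with a gripper value outside its range is refused whole. The fingers move at their own pace and stop on an object; "force" is the grip in N (left out, the last holds). Time passes only in rows, so rows that repeat a pose let the fingers close. It gives the time, the measured TCP pose, the force and the opening at its end, in the units of the state.
- ctrl.get_obs(): the state, without advancing time (a new reading comes with each control period).
- viewer.camera(name): name is "scene" or "top" or "wrist"; returns (picture, depth): 400x640x3 uint8, blue, green, red; 400x640 float32, m along the optical axis (not along the pixel's ray), 0 where there is no reading.
- viewer.camera_info(name): a dict with "fx", "fy", "cx", "cy" (pixels), "D" ([k1, k2, p1, p2, k3] as OpenCV has them; the pictures are not rectified), "R" (3x3) and "t" (3): a world point X has camera coordinates R X + t. Camera axes: x right, y down, z forward; pixel columns grow to the right and rows downward; lengths in m; the calibration is good to about 2 mm. A picture is of the moment at which its call begins: read the wrist's pose just before it. camera_info takes no time and is no camera call; for the wrist camera it gives the pose at the moment of the call.
- ticket.hand_in(): hands the job in, once; it reports no verdict.
Trained networks look in the newest picture that a camera, given by its name, has taken for a name from the list of things; names that differ only in an ending like _2 or _b are one class to them, and where a whole thing is asked for, a point or a joint stands for the part that bears it (a point fixed in the world has none). Each returns a list of dicts, best first, with "confidence" (0 to 1); they miss things now and then, are a little off and sometimes report something else, mostly with a low value. They report only what shows in the picture. A call takes as long as a camera call.
- nets.silhouettes(camera, thing): "region" (400x640 bool, what is visible of it) and "extent" ([left, top, right, bottom] in pixels, round what is visible of it).
The state is a dict: "time_s": time; "qpos": joint angles; "joint_vel": joint speeds; "tau": joint torques, N m; "ee_pos": TCP position; "eef_rot": TCP orientation; "force": force on the tool from outside, world axes, zero at the start; "moment": the same for the moment, N m; "grip_width": finger opening in m.
Only numpy, scipy, OpenCV 4.12 (cv2) and the standard library are available. Lean on these libraries where they do the work, as an engineer would, in place of code of your own. Each camera call takes 0.05 s, during which the arm holds its last target. There are 200 camera calls.

## Working session

There is one attempt and no reset: what is moved stays moved. The work goes in short steps, Python scripts to look and compute and a tool call to move; the robot and the scene stay as the last step left them, time stands still between calls to the robot, and variables do not carry over. Pictures are saved under pics/ and viewed, about 12 in all and at most 16, crops included, and the job is handed in when it is done.

Besides the shell and the picture viewer there is one more tool, called after "Request:" in YAML: its name, and indented under it one key for each argument. carry_out: Moves the arm, as the interface text tells. Its arguments: {"type":"object","properties":{"commands":{"type":"array","items":{"type":"number"}},"force":{"type":"number"}},"required":["commands"]}

```bash
mkdir -p pics; ls
python3 - <<'E'
from station import ctrl, viewer, ticket, nets
import cv2,numpy as np
print(ctrl.get_obs())
for n in("top","scene"):
    p,d=viewer.camera(n); cv2.imwrite(f"pics/{n}0.png",p); np.save(f"pics/{n}0.npy",d); print(viewer.camera_info(n))
E
```

```text
pics
{'time_s': 0.0, 'qpos': array([ 1.09940251e+00,  3.00465247e-01,  1.52160026e+00, -2.59274364e-05,
        1.32071163e+00, -6.65684296e-02]), 'joint_vel': array([ 1.10893751e-03,  9.74251363e-05,  4.47869155e-04, -8.55178848e-05,
        1.09744864e-03, -2.39011321e-03]), 'tau': array([ 2.53477401e-04, -5.31809986e+01, -3.52732050e+01,  7.08064903e-02,
        2.44740327e-02, -6.79042205e-05]), 'ee_pos': array([0.21649   , 0.50530184, 0.20488143]), 'eef_rot': array([-3.14153892e+00,  1.18352828e-03,  1.16597741e+00]), 'force': array([-0.66079561, -0.17177154,  0.13531282]), 'moment': array([ 0.00147358, -0.03376269,  0.02285639]), 'grip_width': 0.09402965815288815}
{'fx': 499.9687710577073, 'fy': 499.9687710577073, 'cx': 323.68056462170176, 'cy': 198.96891546914782, 'D': array([-0.15958677,  0.        ,  0.        ,  0.        ,  0.        ]), 'R': array([[ 0.00826166, -0.99995818,  0.00392197],
       [-0.9938911 , -0.00864307, -0.11002626],
       [ 0.11005556, -0.00298901, -0.99392094]]), 't': array([-0.01637738,  0.55573676,  1.05487653])}
{'fx': 471.11819593798907, 'fy': 471.11819593798907, 'cx': 318.20383434098454, 'cy': 201.6026044769165, 'D': array([-0.1170916,  0.       ,  0.       ,  0.       ,  0.       ]), 'R': array([[-6.98231131e-01,  7.15872041e-01,  7.13801858e-04],
       [ 4.58822608e-01,  4.48280987e-01, -7.67154464e-01],
       [-5.49504415e-01, -5.35323620e-01, -6.41462017e-01]]), 't': array([ 0.38012362, -0.19677318,  1.43279708])}
```

View pics/top0.png

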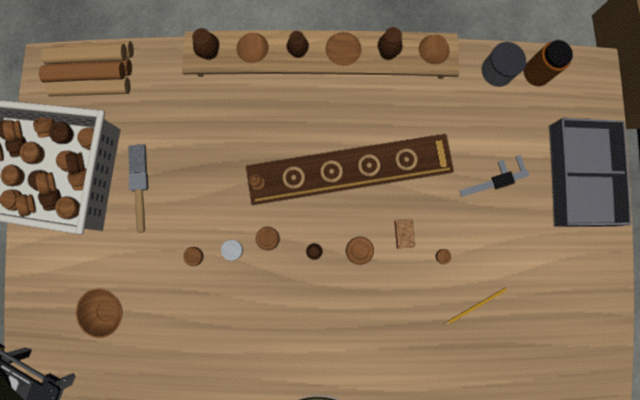

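```bash
cat > h.py <<'E'
from station import ctrl, viewer, ticket, nets
import cv2,numpy as np
def ray(info,uv,z):
    "pixel -> world point on plane z"
    K=np.array([[info['fx'],0,info['cx']],[0,info['fy'],info['cy']],[0,0,1]])
    u=cv2.undistortPoints(np.array(uv,float).reshape(-1,1,2),K,info['D']).reshape(-1,2)
    R,t=info['R'],info['t']; c=-R.T@t
    d=np.c_[u,np.ones(len(u))]@R
    return c+d*((z-c[2])/d[:,2])[:,None]
def proj(info,X):
    K=np.array([[info['fx'],0,info['cx']],[0,info['fy'],info['cy']],[0,0,1]])
    return cv2.projectPoints(np.array(X,float).reshape(-1,1,3),cv2.Rodrigues(info['R'])[0],info['t'],K,info['D'])[0].reshape(-1,2)
def cloud(info,d,m):
    v,u=np.nonzero(m&(d>0)); z=d[v,u]
    K=np.array([[info['fx'],0,info['cx']],[0,info['fy'],info['cy']],[0,0,1]])
    n=cv2.undistortPoints(np.c_[u,v].astype(float).reshape(-1,1,2),K,info['D']).reshape(-1,2)
    return (np.c_[n,np.ones(len(n))]*z[:,None]-info['t'])@info['R']
E
python3 - <<'E'
from h import *
i=viewer.camera_info("top"); p,d=viewer.camera("top")
for n,z in [("stand_a_mid",0),("stand_b_mid",0),("stand_c_mid",0),("stand_d_mid",0),("vase_mid",0),("finial",0),("mark1",.015),("mark2",0),("mark3",0),("mark4",0)]:
    for r in nets.silhouettes("top",n)[:6]:
        c=cloud(i,d,r['region']); zt=np.percentile(c[:,2],90); e=r['extent']
        q=c[c[:,2]>zt-.025]
        print(n,round(r['confidence'],2),np.round(e),'ztop',zt.round(4),'minmax',q.min(0).round(3),q.max(0).round(3),'ctr',((q.min(0)+q.max(0))/2).round(4),int(r['region'].sum()))
E
```

```text
stand_a_mid 0.88 [346. 236. 375. 265.] ztop 0.0459 minmax [ 0.418 -0.118  0.032] [ 0.476 -0.062  0.052] ctr [ 0.4471 -0.0901  0.0416] 599
stand_b_mid 0.55 [254. 223. 278. 250.] ztop 0.0407 minmax [0.446 0.085 0.018] [0.496 0.133 0.044] ctr [0.4712 0.1089 0.031 ] 440
stand_c_mid 0.72 [184. 249. 202. 265.] ztop 0.035 minmax [0.407 0.251 0.013] [0.449 0.293 0.039] ctr [0.4279 0.2722 0.0258] 331
stand_d_mid 0.73 [434. 251. 453. 264.] ztop 0.0306 minmax [ 0.418 -0.29   0.014] [ 0.449 -0.257  0.034] ctr [ 0.4335 -0.274   0.0235] 219
stand_d_mid 0.54 [320. 163. 342. 182.] ztop 0.0186 minmax [ 0.598 -0.05   0.009] [ 0.641 -0.005  0.022] ctr [ 0.6194 -0.0275  0.0156] 331
vase_mid 0.69 [304. 244. 323. 259.] ztop 0.0734 minmax [ 0.432 -0.003  0.049] [0.456 0.021 0.076] ctr [0.444  0.009  0.0625] 246
vase_mid 0.41 [184. 247. 203. 264.] ztop 0.0351 minmax [0.409 0.251 0.017] [0.449 0.293 0.039] ctr [0.429  0.2722 0.0278] 301
finial 0.73 [248. 178. 263. 190.] ztop 0.0829 minmax [0.576 0.122 0.058] [0.601 0.146 0.088] ctr [0.5888 0.1338 0.0731] 158
mark1 0.85 [398. 150. 419. 167.] ztop 0.0183 minma
[... 1325 characters left out ...]
0.626 0.079 0.022] ctr [0.6048 0.0567 0.0161] 331
mark3 0.55 [322. 163. 342. 183.] ztop 0.0187 minmax [ 0.598 -0.05   0.009] [ 0.641 -0.005  0.022] ctr [ 0.6194 -0.0275  0.0156] 318
mark4 0.85 [398. 150. 419. 167.] ztop 0.0183 minmax [ 0.626 -0.22   0.011] [ 0.673 -0.172  0.021] ctr [ 0.6494 -0.1962  0.0157] 364
mark4 0.81 [358. 158. 377. 176.] ztop 0.0181 minmax [ 0.611 -0.132  0.01 ] [ 0.657 -0.087  0.022] ctr [ 0.6343 -0.1098  0.0157] 333
mark4 0.81 [283. 168. 304. 185.] ztop 0.0183 minmax [0.583 0.034 0.01 ] [0.626 0.079 0.022] ctr [0.6048 0.0567 0.0161] 331
mark4 0.55 [322. 163. 342. 183.] ztop 0.0187 minmax [ 0.598 -0.05   0.009] [ 0.641 -0.005  0.022] ctr [ 0.6194 -0.0275  0.0156] 318
```

The top view shows the finial at the board's left (+y) end at (257,182), with marks at (293,177), (331,171), (369,165) and (406,159). The stands are a (360,250), b (267,238), c (193,256) and d (444,256), and the vase is at (314,251). So the order is a on mark4, b on mark3, c on mark2 and d on mark1. The jaws will go along the board's normal (yaw about 0.17).

Request:
carry_out:
  commands: [-1, 21.1, -23.3, 0, 0, 0, -0.99, -1, 21.1, -23.3, 0, 0, 0, -0.99, -1, 21.1, -23.3, 0, 0, 0, -0.99, -1, 21.1, -23.3, 0, 0, 0, -0.99, -1, 21.1, -23.3, 0, 0, 0, -0.99, -1, 21.1, -23.3, 0, 0, 0, -0.99, -1, 21.1, -23.3, 0, 0, 0, -0.99, -1, 21.1, -23.3, 0, 0, 0, -0.99, -1, 21.1, -23.3, 0, 0, 0, -0.99, -1, 21.1, -23.3, 0, 0, 0, -0.99, -1, 21.1, -23.3, 0, 0, 0, -0.99, -1, 21.1, -23.3, 0, 0, 0, -0.99]
  force: 15

```text
time_s: 1.65
ee_pos: [0.427, 0.2733, 0.2055]
eef_rot: [-3.141, 0.0, 0.179]
force: [0.2, -0.0, -0.4]
grip_width: 0.0938
```

```bash
cat >> h.py <<'E'
H=dict(a=.044,b=.039,c=.034,d=.029)
def look(cam,things,save=None):
    "print for each thing: confidence, extent, top height, centre by circle fitted to the cloud's outline, radius"
    i=viewer.camera_info(cam); p,d=viewer.camera(cam)
    if save: cv2.imwrite(f"pics/{save}.png",p)
    for n in things:
        for r in nets.silhouettes(cam,n)[:4]:
            c=cloud(i,d,r['region'])
            if len(c)<30: continue
            zt=np.percentile(c[:,2],80)
            if n[0]=='s': q=c[c[:,2]>zt-.022]
            elif n[0]=='m': q=ray(i,np.argwhere(r['region'])[:,::-1],.015)
            else: q=c[c[:,2]>zt-.03]
            (x,y),rad=cv2.minEnclosingCircle(q[:,:2].astype(np.float32))
            print(n,round(r['confidence'],2),np.round(r['extent']),'ztop %.4f ctr %.4f %.4f r %.4f med %.4f %.4f'%(zt,x,y,rad,*np.median(q[:,:2],0)))
    return p
E
python3 - <<'E'
from h import *
print(ctrl.get_obs()['ee_pos'],ctrl.get_obs()['eef_rot'])
look("wrist",["stand_c_mid","stand_b_mid"],"w1")
print('top'); look("top",["stand_a_mid","stand_b_mid","stand_d_mid","mark1","vase_mid"])
E
```

```text
[0.42698697 0.27332842 0.20547814] [-3.14147190e+00  2.40251048e-05  1.78650906e-01]
stand_c_mid 0.62 [304. 162. 344. 200.] ztop 0.0343 ctr 0.4279 0.2748 r 0.0215 med 0.4277 0.2764
stand_b_mid 0.76 [313. 289. 358. 320.] ztop 0.0386 ctr 0.4524 0.2092 r 0.0978 med 0.4650 0.1294
top
stand_a_mid 0.9 [345. 233. 374. 265.] ztop 0.0447 ctr 0.4462 -0.0896 r 0.0303 med 0.4460 -0.0897
stand_b_mid 0.92 [255. 224. 280. 249.] ztop 0.0396 ctr 0.4702 0.1100 r 0.0261 med 0.4699 0.1094
stand_b_mid 0.32 [248. 176. 264. 189.] ztop 0.0789 ctr 0.5894 0.1343 r 0.0136 med 0.5883 0.1335
stand_d_mid 0.77 [437. 247. 450. 262.] ztop 0.0296 ctr 0.4337 -0.2737 r 0.0165 med 0.4335 -0.2731
mark1 0.87 [396. 149. 418. 169.] ztop 0.0178 ctr 0.6488 -0.1950 r 0.0234 med 0.6490 -0.1951
mark1 0.85 [282. 168. 303. 185.] ztop 0.0175 ctr 0.6071 0.0567 r 0.0229 med 0.6061 0.0566
mark1 0.78 [320. 161. 342. 181.] ztop 0.0175 ctr 0.6203 -0.0273 r 0.0231 med 0.6201 -0.0274
mark1 0.76 [355. 157. 380. 178.] ztop 0.0175 ctr 0.6347 -0.1115 r 0.0245 med 0.6345 -0.1119
vase_mid 0.78 [304. 241. 324. 260.] ztop 0.0714 ctr 0.4437 0.0091 r 0.0145 med 0.4431 0.0088
```

View pics/w1.png

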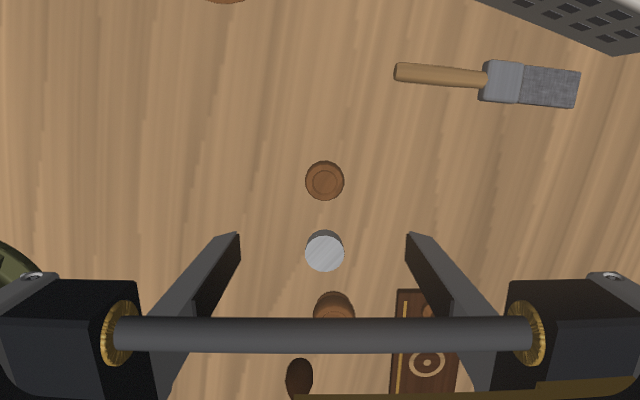

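The wrist view shows c centred between the jaws at (324,181), with the tin at (324,252) clear of the finger lines. The wrist and top measurements agree within 2.5 mm, so I'll pick c now.

Request:
carry_out:
  commands: [-1, 0.1, 0, -14, 0, 0, 0, -1, 0.1, 0, -14, 0, 0, 0, -1, 0.1, 0, -14, 0, 0, 0, -1, 0.1, 0, -14, 0, 0, 0, -1, 0.1, 0, -18, 0, 0, 0, -1, 0.1, 0, -19.9, 0, 0, 0, -1, 0.1, 0, -19.9, 0, 0, 0, 1, 0.1, 0, -19.9, 0, 0, 0, 1, 0.1, 0, -19.9, 0, 0, 0, 1, 0.1, 0, -19.9, 0, 0, 0, 1, 0.1, 0, -19.9, 0, 0, 0, 1, 0.1, 0, -19.9, 0, 0, 0]
  force: 15

```text
time_s: 3.1
ee_pos: [0.429, 0.2729, 0.0075]
eef_rot: [-3.141, -0.002, 0.176]
force: [0.3, -0.3, -0.1]
grip_width: 0.0641
```

Request:
carry_out:
  commands: [1, 0, 0, 0, 0, 0, 0, 1, 0, 0, 0, 0, 0, 0, 1, 0, 0, 0, 0, 0, 0, 1, 0, 0, 0, 0, 0, 0, 1, 0, 0, 0, 0, 0, 0, 1, 0, 0, 0, 0, 0, 0, 1, 0, 0, 0, 0, 0, 0, 1, 0, 0, 0, 0, 0, 0]

```text
time_s: 3.77
ee_pos: [0.4291, 0.273, 0.0077]
eef_rot: [-3.141, -0.002, 0.176]
force: [-0.0, -0.0, 4.9]
grip_width: 0.0422
```

Request:
carry_out:
  commands: [1, 0, 0, 6, 0, 0, 0, 1, 0, 0, 12, 0, 0, 0, 1, 0, 0, 12, 0, 0, 0, 1, 0, 0, 12, 0, 0, 0, 1, 20.5, -38.4, 12, 0, 0, 0, 1, 20.5, -38.4, 12, 0, 0, 0, 1, 20.5, -38.4, 12, 0, 0, 0, 1, 20.5, -38.4, 12, 0, 0, 0, 1, 20.5, -38.4, 12, 0, 0, 0, 1, 20.5, -38.4, 12, 0, 0, 0, 1, 20.5, -38.4, 12, 0, 0, 0, 1, 20.5, -38.4, 12, 0, 0, 0]

```text
time_s: 4.77
ee_pos: [0.5865, -0.0232, 0.1271]
eef_rot: [-3.141, -0.001, 0.176]
force: [0.6, 1.5, 1.0]
grip_width: 0.0422
```

Request:
carry_out:
  commands: [1, 4.8, -8.75, 0, 0, 0, 0, 1, 4.8, -8.75, 0, 0, 0, 0, 1, 4.8, -8.75, -3, 0, 0, 0, 1, 4.8, -8.75, -5, 0, 0, 0, 1, 4.8, -8.75, -5, 0, 0, 0, 1, 4.8, -8.75, -5, 0, 0, 0, 1, 4.8, -8.75, -5, 0, 0, 0, 1, 4.8, -8.75, -5, 0, 0, 0]

```text
time_s: 5.43
ee_pos: [0.6352, -0.1101, 0.0789]
eef_rot: [3.141, -0.004, 0.177]
force: [0.8, 0.3, 0.5]
grip_width: 0.0424
```

Run:
```python
from h import *
print(ctrl.get_obs()['ee_pos'],ctrl.get_obs()['force'],proj(viewer.camera_info("wrist"),[ctrl.get_obs()['ee_pos']]))
p=look("wrist",["stand_c_mid","mark1"],"w2")
```

```text
[ 0.6351742  -0.11010526  0.07893024] [0.81561697 0.25209787 0.53203928] [[323.55169735 246.74566195]]
stand_c_mid 0.8 [282. 212. 367. 298.] ztop 0.1055 ctr 0.6340 -0.1079 r 0.0214 med 0.6336 -0.1051
mark1 0.79 [292. 185. 357. 223.] ztop 0.0166 ctr 0.6344 -0.1094 r 0.0242 med 0.6317 -0.1010
mark1 0.71 [294. 296. 352. 317.] ztop 0.0165 ctr 0.6483 -0.1928 r 0.0241 med 0.6476 -0.1891
mark1 0.57 [287.  60. 359. 132.] ztop 0.0166 ctr 0.6194 -0.0262 r 0.0246 med 0.6194 -0.0256
```

View pics/w2.png

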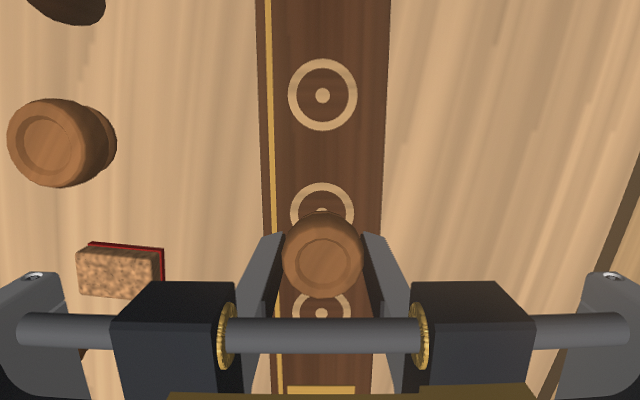

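The wrist view shows c held upright at (323,258), above the half-hidden mark2 at (322,210). Mark3 is fully visible at (322,95). The correction is about 1 mm in -y, and then I lower it.

Request:
carry_out:
  commands: [1, -0.05, -0.1, -2, 0, 0, 0, 1, -0.05, -0.1, -4, 0, 0, 0, 1, -0.05, -0.1, -5, 0, 0, 0, 1, -0.05, -0.1, -5.5, 0, 0, 0, 1, -0.05, -0.1, -5.65, 0, 0, 0, 1, -0.05, -0.1, -5.65, 0, 0, 0, 1, -0.05, -0.1, -5.65, 0, 0, 0]

```text
time_s: 6.17
ee_pos: [0.6349, -0.1113, 0.0227]
eef_rot: [3.141, -0.004, 0.177]
force: [0.4, 1.1, -0.1]
grip_width: 0.0418
```

Request:
carry_out:
  commands: [1, 0, 0, -0.1, 0, 0, 0, 1, 0, 0, -0.1, 0, 0, 0, -0.5, 0, 0, -0.1, 0, 0, 0, -0.5, 0, 0, -0.1, 0, 0, 0, -0.5, 0, 0, -0.1, 0, 0, 0, -0.5, 0, 0, -0.1, 0, 0, 0, -0.5, 0, 0, -0.1, 0, 0, 0, -0.5, 0, 0, -0.1, 0, 0, 0, -0.5, 0, 0, 4, 0, 0, 0, -1, 0, 0, 8, 0, 0, 0, -1, 0, 0, 15, 0, 0, 0, -1, 0, 0, 15, 0, 0, 0]

```text
time_s: 7.17
ee_pos: [0.6354, -0.1114, 0.1769]
eef_rot: [3.14, -0.008, 0.177]
force: [1.0, 0.2, 0.4]
grip_width: 0.0869
```

Run:
```python
from h import *
print(ctrl.get_obs()['ee_pos'])
look("wrist",["stand_c_mid","mark1"],"w3")
look("scene",["stand_c_mid","stand_a_mid"])
```

```text
[ 0.63542015 -0.11141267  0.17692462]
stand_c_mid 0.83 [301. 166. 345. 211.] ztop 0.0494 ctr 0.6339 -0.1091 r 0.0213 med 0.6333 -0.1074
mark1 0.98 [293.   1. 349.  32.] ztop 0.0167 ctr 0.6050 0.0563 r 0.0238 med 0.6064 0.0495
mark1 0.86 [300. 242. 344. 282.] ztop 0.0166 ctr 0.6484 -0.1941 r 0.0244 med 0.6483 -0.1935
mark1 0.7 [300. 162. 346. 181.] ztop 0.0165 ctr 0.6335 -0.1068 r 0.0240 med 0.6341 -0.0929
stand_c_mid 0.58 [249. 198. 266. 221.] ztop 0.0482 ctr 0.6356 -0.1087 r 0.0228 med 0.6395 -0.1035
stand_a_mid 0.73 [309. 171. 334. 197.] ztop 0.0432 ctr 0.4461 -0.0872 r 0.0317 med 0.4528 -0.0829
```

View pics/w3.png

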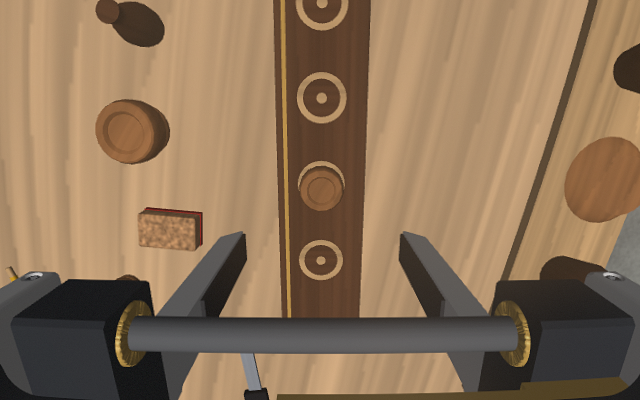

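The wrist view shows c at (322,188), upright and centred on mark2 to about 1 mm. Next is a.

Request:
carry_out:
  commands: [-1, -18.9, 2.25, 0, 0, 0, 0, -1, -18.9, 2.25, 0, 0, 0, 0, -1, -18.9, 2.25, 0, 0, 0, 0, -1, -18.9, 2.25, 0, 0, 0, 0, -1, -18.9, 2.25, 0, 0, 0, 0, -1, -18.9, 2.25, -4, 0, 0, 0, -1, -18.9, 2.25, -6, 0, 0, 0, -1, -18.9, 2.25, -6, 0, 0, 0, -1, -18.9, 2.25, -6, 0, 0, 0]

```text
time_s: 8.22
ee_pos: [0.4447, -0.0885, 0.1101]
eef_rot: [-3.14, 0.001, 0.177]
force: [-0.4, 1.2, 1.2]
grip_width: 0.094
```

Run:
```python
from h import *
print(ctrl.get_obs()['ee_pos'])
look("wrist",["stand_a_mid"])
look("top",["stand_c_mid","stand_b_mid"])
```

```text
[ 0.44466921 -0.08851375  0.11014208]
stand_a_mid 0.9 [286. 169. 363. 248.] ztop 0.0443 ctr 0.4448 -0.0875 r 0.0304 med 0.4444 -0.0849
stand_c_mid 0.6 [359. 155. 381. 173.] ztop 0.0497 ctr 0.6333 -0.1105 r 0.0215 med 0.6329 -0.1106
stand_b_mid 0.94 [255. 227. 279. 251.] ztop 0.0394 ctr 0.4704 0.1104 r 0.0261 med 0.4700 0.1095
stand_b_mid 0.58 [361. 155. 380. 172.] ztop 0.0497 ctr 0.6333 -0.1105 r 0.0215 med 0.6326 -0.1102
```

Request:
carry_out:
  commands: [-1, 0.1, 0, -4, 0, 0, 0, -1, 0.1, 0, -7, 0, 0, 0, -1, 0.1, 0, -9, 0, 0, 0, -1, 0.1, 0, -10, 0, 0, 0, -1, 0.1, 0, -10, 0, 0, 0, 1, 0.1, 0, -10, 0, 0, 0, 1, 0.1, 0, -10, 0, 0, 0, 1, 0.1, 0, -10, 0, 0, 0, 1, 0.1, 0, -10, 0, 0, 0, 1, 0.1, 0, -10, 0, 0, 0, 1, 0.1, 0, -10, 0, 0, 0, 1, 0.1, 0, -10, 0, 0, 0]
  force: 20

```text
time_s: 9.47
ee_pos: [0.4471, -0.0889, 0.0123]
eef_rot: [3.141, -0.004, 0.177]
force: [-1.3, 0.9, 6.7]
grip_width: 0.0602
```

Request:
carry_out:
  commands: [1, 0, 0, 0, 0, 0, 0, 1, 0, 0, 0, 0, 0, 0, 1, 0, 0, 0, 0, 0, 0, 1, 0, 0, 0, 0, 0, 0]

```text
time_s: 9.8
ee_pos: [0.4471, -0.0889, 0.0123]
eef_rot: [3.141, -0.004, 0.177]
force: [-0.8, 0.6, 1.8]
grip_width: 0.0602
```

Request:
carry_out:
  commands: [1, 0, 0, 6, 0, 0, 0, 1, 0, 0, 12, 0, 0, 0, 1, 0, 0, 12, 0, 0, 0, 1, 0, 0, 12, 0, 0, 0, 1, 16, 14.5, 12, 0, 0, 0, 1, 16, 14.5, 12, 0, 0, 0, 1, 16, 14.5, 12, 0, 0, 0, 1, 16, 14.5, 12, 0, 0, 0, 1, 16, 14.5, 12, 0, 0, 0, 1, 16, 14.5, 12, 0, 0, 0, 1, 16, 14.5, 12, 0, 0, 0, 1, 16, 14.5, 12, 0, 0, 0]

```text
time_s: 10.8
ee_pos: [0.6063, 0.0558, 0.1312]
eef_rot: [3.141, -0.002, 0.178]
force: [0.1, -0.1, -0.6]
grip_width: 0.0601
```

Request:
carry_out:
  commands: [1, 0, 0, 0, 0, 0, 0, 1, 0, 0, 0, 0, 0, 0, 1, 0, 0, 0, 0, 0, 0]

```text
time_s: 11.05
ee_pos: [0.6059, 0.0549, 0.1315]
eef_rot: [3.141, -0.002, 0.176]
force: [-0.4, -0.6, -0.6]
grip_width: 0.0602
```

Request:
carry_out:
  commands: [1, 0.1, 0.12, -4, 0, 0, 0, 1, 0.1, 0.12, -7, 0, 0, 0, 1, 0.1, 0.12, -9, 0, 0, 0, 1, 0.1, 0.12, -10, 0, 0, 0, 1, 0.1, 0.12, -10.4, 0, 0, 0, 1, 0.1, 0.12, -10.4, 0, 0, 0, 1, 0.1, 0.12, -10.4, 0, 0, 0, 1, 0.1, 0.12, -10.4, 0, 0, 0]

```text
time_s: 11.72
ee_pos: [0.6074, 0.0559, 0.0287]
eef_rot: [3.141, -0.004, 0.176]
force: [0.3, -0.4, -0.6]
grip_width: 0.0602
```

Request:
carry_out:
  commands: [1, 0, 0, -0.25, 0, 0, 0, 1, 0, 0, -0.25, 0, 0, 0, 1, 0, 0, -0.25, 0, 0, 0, -0.8, 0, 0, -0.25, 0, 0, 0, -0.8, 0, 0, -0.25, 0, 0, 0, -0.8, 0, 0, -0.25, 0, 0, 0, -0.8, 0, 0, -0.25, 0, 0, 0, -0.8, 0, 0, -0.25, 0, 0, 0, -0.8, 0, 0, -0.25, 0, 0, 0, -0.8, 0, 0, 4, 0, 0, 0, -1, 0, 0, 8, 0, 0, 0, -1, 0, 0, 13, 0, 0, 0]

```text
time_s: 12.72
ee_pos: [0.6069, 0.0559, 0.1515]
eef_rot: [3.141, -0.002, 0.176]
force: [0.6, -0.4, 0.5]
grip_width: 0.0923
```

Run:
```python
from h import *
print(ctrl.get_obs()['ee_pos'])
look("wrist",["stand_a_mid","mark1"])
print('top');look("top",["stand_b_mid"])
```

```text
[0.60690385 0.05590903 0.15145666]
stand_a_mid 0.91 [290. 162. 361. 234.] ztop 0.0594 ctr 0.6073 0.0575 r 0.0304 med 0.6065 0.0602
mark1 0.67 [299. 250. 347. 295.] ztop 0.0166 ctr 0.6199 -0.0269 r 0.0250 med 0.6196 -0.0261
mark1 0.59 [307. 386. 338. 394.] ztop 0.0163 ctr 0.6462 -0.1806 r 0.0193 med 0.6454 -0.1777
top
```

a is on mark4, within about 1.6 mm. Next is b.

Request:
carry_out:
  commands: [-1, -13.6, 5.5, 0, 0, 0, 0, -1, -13.6, 5.5, 0, 0, 0, 0, -1, -13.6, 5.5, 0, 0, 0, 0, -1, -13.6, 5.5, 0, 0, 0, 0, -1, -13.6, 5.5, -4, 0, 0, 0, -1, -13.6, 5.5, -5, 0, 0, 0, -1, -13.6, 5.5, -5, 0, 0, 0, -1, -13.6, 5.5, -5, 0, 0, 0]

```text
time_s: 13.63
ee_pos: [0.4711, 0.1106, 0.0991]
eef_rot: [3.141, -0.0, 0.176]
force: [0.1, 0.1, -0.0]
grip_width: 0.0942
```

Run:
```python
from h import *
print(ctrl.get_obs()['ee_pos'])
look("wrist",["stand_b_mid"])
print('top');look("top",["stand_a_mid"])
```

```text
[0.47111248 0.11060447 0.09906365]
stand_b_mid 0.92 [289. 173. 354. 243.] ztop 0.0393 ctr 0.4687 0.1119 r 0.0260 med 0.4687 0.1142
top
stand_a_mid 0.58 [279. 160. 308. 187.] ztop 0.0594 ctr 0.6065 0.0541 r 0.0294 med 0.6060 0.0545
```

Request:
carry_out:
  commands: [-1, -0.1, 0.05, -4, 0, 0, 0, -1, -0.1, 0.05, -7, 0, 0, 0, -1, -0.1, 0.05, -8.5, 0, 0, 0, -1, -0.1, 0.05, -9.15, 0, 0, 0, -1, -0.1, 0.05, -9.15, 0, 0, 0, 1, -0.1, 0.05, -9.15, 0, 0, 0, 1, -0.1, 0.05, -9.15, 0, 0, 0, 1, -0.1, 0.05, -9.15, 0, 0, 0, 1, -0.1, 0.05, -9.15, 0, 0, 0, 1, -0.1, 0.05, -9.15, 0, 0, 0, 1, -0.1, 0.05, -9.15, 0, 0, 0, 1, -0.1, 0.05, -9.15, 0, 0, 0]
  force: 20

```text
time_s: 14.83
ee_pos: [0.4709, 0.1113, 0.0091]
eef_rot: [3.141, -0.004, 0.176]
force: [0.3, 0.5, 3.7]
grip_width: 0.0511
```

Request:
carry_out:
  commands: [1, 0, 0, 0, 0, 0, 0, 1, 0, 0, 0, 0, 0, 0, 1, 0, 0, 0, 0, 0, 0, 1, 0, 0, 0, 0, 0, 0]

```text
time_s: 15.17
ee_pos: [0.4709, 0.1113, 0.0091]
eef_rot: [3.141, -0.004, 0.176]
force: [-1.0, -0.0, 1.0]
grip_width: 0.0511
```

Request:
carry_out:
  commands: [1, 0, 0, 6, 0, 0, 0, 1, 0, 0, 12, 0, 0, 0, 1, 0, 0, 12, 0, 0, 0, 1, 0, 0, 12, 0, 0, 0, 1, 15, -13.8, 12, 0, 0, 0, 1, 15, -13.8, 12, 0, 0, 0, 1, 15, -13.8, 12, 0, 0, 0, 1, 15, -13.8, 12, 0, 0, 0, 1, 15, -13.8, 12, 0, 0, 0, 1, 15, -13.8, 12, 0, 0, 0, 1, 15, -13.8, 12, 0, 0, 0, 1, 15, -13.8, 12, 0, 0, 0]

```text
time_s: 16.17
ee_pos: [0.6203, -0.0264, 0.1282]
eef_rot: [-3.142, -0.003, 0.176]
force: [-0.3, 0.2, -0.5]
grip_width: 0.0514
```

Request:
carry_out:
  commands: [1, 0, 0, 0, 0, 0, 0, 1, 0, 0, 0, 0, 0, 0, 1, 0, 0, 0, 0, 0, 0]

```text
time_s: 16.42
ee_pos: [0.62, -0.0256, 0.1285]
eef_rot: [-3.142, -0.003, 0.177]
force: [0.6, -0.1, -0.3]
grip_width: 0.051
```

Request:
carry_out:
  commands: [1, 0, -0.14, -4, 0, 0, 0, 1, 0, -0.14, -7, 0, 0, 0, 1, 0, -0.14, -9, 0, 0, 0, 1, 0, -0.14, -10, 0, 0, 0, 1, 0, -0.14, -10.5, 0, 0, 0, 1, 0, -0.14, -10.5, 0, 0, 0, 1, 0, -0.14, -10.5, 0, 0, 0, 1, 0, -0.14, -10.5, 0, 0, 0]

```text
time_s: 17.08
ee_pos: [0.6205, -0.0269, 0.0246]
eef_rot: [3.141, -0.005, 0.177]
force: [-0.4, 0.2, -0.3]
grip_width: 0.051
```

Request:
carry_out:
  commands: [1, 0, 0, -0.15, 0, 0, 0, 1, 0, 0, -0.15, 0, 0, 0, 1, 0, 0, -0.15, 0, 0, 0, -0.7, 0, 0, -0.15, 0, 0, 0, -0.7, 0, 0, -0.15, 0, 0, 0, -0.7, 0, 0, -0.15, 0, 0, 0, -0.7, 0, 0, -0.15, 0, 0, 0, -0.7, 0, 0, -0.15, 0, 0, 0, -0.7, 0, 0, -0.15, 0, 0, 0, -0.7, 0, 0, 4, 0, 0, 0, -1, 0, 0, 8, 0, 0, 0, -1, 0, 0, 13, 0, 0, 0]

```text
time_s: 18.08
ee_pos: [0.62, -0.0268, 0.1474]
eef_rot: [3.142, -0.003, 0.177]
force: [0.3, 0.1, 0.4]
grip_width: 0.0901
```

Run:
```python
from h import *
print(ctrl.get_obs()['ee_pos'])
look("wrist",["stand_a_mid","stand_b_mid","stand_c_mid","mark1"],"w4")
```

```text
[ 0.6199938  -0.02683256  0.14735748]
stand_a_mid 0.98 [288.  58. 367. 136.] ztop 0.0595 ctr 0.6072 0.0575 r 0.0306 med 0.6070 0.0576
stand_b_mid 0.75 [294. 166. 354. 232.] ztop 0.0543 ctr 0.6198 -0.0263 r 0.0259 med 0.6193 -0.0239
stand_c_mid 0.87 [302. 260. 346. 308.] ztop 0.0492 ctr 0.6334 -0.1082 r 0.0213 med 0.6331 -0.1050
mark1 0.93 [302. 253. 347. 274.] ztop 0.0165 ctr 0.6339 -0.1092 r 0.0235 med 0.6297 -0.0947
mark1 0.47 [305. 355. 342. 366.] ztop 0.0164 ctr 0.6511 -0.2087 r 0.0183 med 0.6514 -0.2111
```

View pics/w4.png

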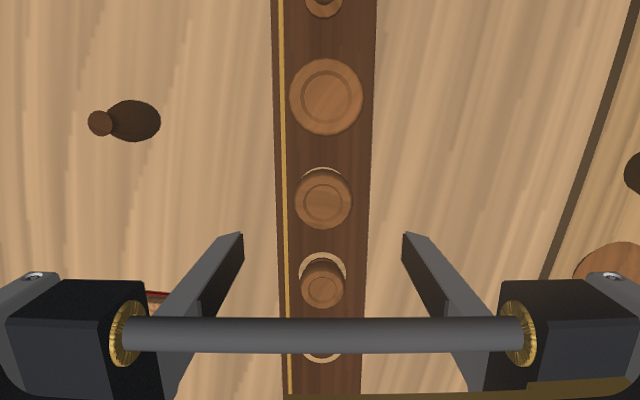

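The wrist view shows a (326,97), b (323,200) and c (322,289) upright on their rings, with the vase standing at (130,120). Next is d.

Request:
carry_out:
  commands: [-1, -18.6, -24.6, 0, 0, 0, 0, -1, -18.6, -24.6, 0, 0, 0, 0, -1, -18.6, -24.6, 0, 0, 0, 0, -1, -18.6, -24.6, 0, 0, 0, 0, -1, -18.6, -24.6, 0, 0, 0, 0, -1, -18.6, -24.6, 0, 0, 0, 0, -1, -18.6, -24.6, 0, 0, 0, 0, -1, -18.6, -24.6, 0, 0, 0, 0, -1, -18.6, -24.6, -3, 0, 0, 0, -1, -18.6, -24.6, -5, 0, 0, 0, -1, -18.6, -24.6, -5, 0, 0, 0, -1, -18.6, -24.6, -5, 0, 0, 0]

```text
time_s: 19.33
ee_pos: [0.4335, -0.2723, 0.0943]
eef_rot: [-3.139, -0.002, 0.177]
force: [0.4, -0.2, -0.6]
grip_width: 0.0941
```

Run:
```python
from h import *
print(ctrl.get_obs()['ee_pos'])
look("wrist",["stand_d_mid"])
print('top');look("top",["stand_a_mid","stand_b_mid","stand_c_mid","stand_d_mid","mark1"])
```

```text
[ 0.43349884 -0.27233731  0.09433246]
stand_d_mid 0.71 [302. 188. 345. 231.] ztop 0.0293 ctr 0.4329 -0.2725 r 0.0170 med 0.4324 -0.2709
top
stand_a_mid 0.57 [280. 162. 307. 187.] ztop 0.0595 ctr 0.6084 0.0559 r 0.0306 med 0.6060 0.0547
stand_b_mid 0.91 [318. 155. 342. 182.] ztop 0.0544 ctr 0.6206 -0.0276 r 0.0255 med 0.6187 -0.0268
stand_c_mid 0.75 [360. 157. 380. 172.] ztop 0.0496 ctr 0.6329 -0.1104 r 0.0212 med 0.6319 -0.1109
stand_d_mid 0.69 [434. 245. 451. 263.] ztop 0.0302 ctr 0.4335 -0.2728 r 0.0157 med 0.4335 -0.2720
mark1 0.73 [396. 148. 420. 168.] ztop 0.0176 ctr 0.6494 -0.1967 r 0.0249 med 0.6491 -0.1972
mark1 0.63 [360. 171. 378. 177.] ztop 0.0202 ctr 0.6209 -0.1085 r 0.0173 med 0.6164 -0.1052
```

Request:
carry_out:
  commands: [-1, 0, -0.05, -4, 0, 0, 0, -1, 0, -0.05, -7, 0, 0, 0, -1, 0, -0.05, -8.5, 0, 0, 0, -1, 0, -0.05, -9.1, 0, 0, 0, -1, 0, -0.05, -9.1, 0, 0, 0, 1, 0, -0.05, -9.1, 0, 0, 0, 1, 0, -0.05, -9.1, 0, 0, 0, 1, 0, -0.05, -9.1, 0, 0, 0, 1, 0, -0.05, -9.1, 0, 0, 0, 1, 0, -0.05, -9.1, 0, 0, 0, 1, 0, -0.05, -9.1, 0, 0, 0, 1, 0, -0.05, -9.1, 0, 0, 0]
  force: 15

```text
time_s: 20.73
ee_pos: [0.4345, -0.2734, 0.0053]
eef_rot: [3.141, -0.005, 0.177]
force: [0.5, -0.1, 0.1]
grip_width: 0.0509
```

Request:
carry_out:
  commands: [1, 0, 0, 0, 0, 0, 0, 1, 0, 0, 0, 0, 0, 0, 1, 0, 0, 0, 0, 0, 0, 1, 0, 0, 0, 0, 0, 0, 1, 0, 0, 0, 0, 0, 0]

```text
time_s: 21.15
ee_pos: [0.4345, -0.2735, 0.0053]
eef_rot: [3.14, -0.005, 0.177]
force: [0.2, -0.1, 1.4]
grip_width: 0.0335
```

Request:
carry_out:
  commands: [1, 0, 0, 4, 0, 0, 0, 1, 0, 0, 11, 0, 0, 0, 1, 0, 0, 11, 0, 0, 0, 1, 0, 0, 11, 0, 0, 0, 1, 21.45, 7.8, 11, 0, 0, 0, 1, 21.45, 7.8, 11, 0, 0, 0, 1, 21.45, 7.8, 11, 0, 0, 0, 1, 21.45, 7.8, 11, 0, 0, 0, 1, 21.45, 7.8, 11, 0, 0, 0, 1, 21.45, 7.8, 11, 0, 0, 0, 1, 21.45, 7.8, 11, 0, 0, 0, 1, 21.45, 7.8, 11, 0, 0, 0]

```text
time_s: 22.15
ee_pos: [0.649, -0.1948, 0.1136]
eef_rot: [3.141, -0.003, 0.178]
force: [0.1, 0.3, -0.2]
grip_width: 0.0334
```

Request:
carry_out:
  commands: [1, 0, 0, 0, 0, 0, 0, 1, 0, 0, 0, 0, 0, 0, 1, 0, 0, 0, 0, 0, 0]

```text
time_s: 22.4
ee_pos: [0.6483, -0.1954, 0.1136]
eef_rot: [3.141, -0.003, 0.177]
force: [0.1, 0.3, -0.1]
grip_width: 0.0334
```

Run:
```python
from h import *
print(ctrl.get_obs()['ee_pos'])
look("wrist",["stand_d_mid","mark1"])
```

```text
[ 0.64825162 -0.19540153  0.11364178]
stand_d_mid 0.94 [289. 222. 356. 290.] ztop 0.1376 ctr 0.6473 -0.1941 r 0.0168 med 0.6470 -0.1919
stand_d_mid 0.38 [300. 106. 349. 123.] ztop 0.0165 ctr 0.6343 -0.1213 r 0.0201 med 0.6264 -0.1308
mark1 0.95 [293. 173. 353. 223.] ztop 0.0166 ctr 0.6489 -0.1940 r 0.0248 med 0.6480 -0.1924
mark1 0.65 [305.   0. 336.  14.] ztop 0.0167 ctr 0.6181 -0.0456 r 0.0128 med 0.6198 -0.0484
mark1 0.58 [295.  97. 347. 124.] ztop 0.0166 ctr 0.6325 -0.1178 r 0.0222 med 0.6271 -0.1296
```

Request:
carry_out:
  commands: [1, 0.05, -0.03, -4, 0, 0, 0, 1, 0.05, -0.03, -7, 0, 0, 0, 1, 0.05, -0.03, -8.5, 0, 0, 0, 1, 0.05, -0.03, -9.2, 0, 0, 0, 1, 0.05, -0.03, -9.4, 0, 0, 0, 1, 0.05, -0.03, -9.4, 0, 0, 0, 1, 0.05, -0.03, -9.4, 0, 0, 0, 1, 0.05, -0.03, -9.4, 0, 0, 0]

```text
time_s: 23.22
ee_pos: [0.6496, -0.1957, 0.021]
eef_rot: [3.14, -0.005, 0.178]
force: [0.7, 0.8, -0.5]
grip_width: 0.0332
```

Request:
carry_out:
  commands: [1, -0.05, 0, -0.15, 0, 0, 0, 1, -0.05, 0, -0.15, 0, 0, 0, 1, -0.05, 0, -0.15, 0, 0, 0, -0.4, -0.05, 0, -0.15, 0, 0, 0, -0.4, -0.05, 0, -0.15, 0, 0, 0, -0.4, -0.05, 0, -0.15, 0, 0, 0, -0.4, -0.05, 0, -0.15, 0, 0, 0, -0.4, -0.05, 0, -0.15, 0, 0, 0, -0.4, -0.05, 0, -0.15, 0, 0, 0, -0.4, 0, 0, 4, 0, 0, 0, -1, 0, 0, 8, 0, 0, 0, -1, 0, 0, 13, 0, 0, 0]

```text
time_s: 24.22
ee_pos: [0.6491, -0.1955, 0.1436]
eef_rot: [3.141, -0.004, 0.178]
force: [-0.2, -0.2, 0.2]
grip_width: 0.0759
```

Request:
carry_out:
  commands: [-1, -15, 0, 8, 0, 0, 0, -1, -15, 0, 8, 0, 0, 0, -1, -15, 0, 8, 0, 0, 0, -1, -15, 0, 8, 0, 0, 0, -1, -15, 0, 8, 0, 0, 0, -1, -15, 0, 8, 0, 0, 0, -1, -15, 0, 8, 0, 0, 0]

```text
time_s: 24.8
ee_pos: [0.4996, -0.1956, 0.2237]
eef_rot: [3.141, -0.004, 0.177]
force: [0.4, -0.4, 0.5]
grip_width: 0.0941
```

Run:
```python
from h import *
print(ctrl.get_obs()['ee_pos'])
look("top",["stand_a_mid","stand_b_mid","stand_c_mid","stand_d_mid","vase_mid"])
p,_=viewer.camera("top"); cv2.imwrite("pics/top1.png",cv2.resize(p[120:280,170:480],None,fx=2.5,fy=2.5))
p,_=viewer.camera("scene"); cv2.imwrite("pics/scene1.png",p)
```

```text
[ 0.49955055 -0.19559845  0.22365658]
stand_a_mid 0.87 [277. 159. 309. 187.] ztop 0.0590 ctr 0.6077 0.0557 r 0.0302 med 0.6064 0.0548
stand_b_mid 0.91 [317. 158. 344. 179.] ztop 0.0544 ctr 0.6209 -0.0278 r 0.0257 med 0.6189 -0.0269
stand_c_mid 0.66 [359. 157. 379. 173.] ztop 0.0494 ctr 0.6332 -0.1107 r 0.0213 med 0.6315 -0.1107
stand_d_mid 0.44 [400. 149. 416. 165.] ztop 0.0447 ctr 0.6476 -0.1954 r 0.0165 med 0.6467 -0.1947
vase_mid 0.69 [304. 245. 320. 258.] ztop 0.0720 ctr 0.4441 0.0091 r 0.0149 med 0.4431 0.0095
```

View pics/top1.png

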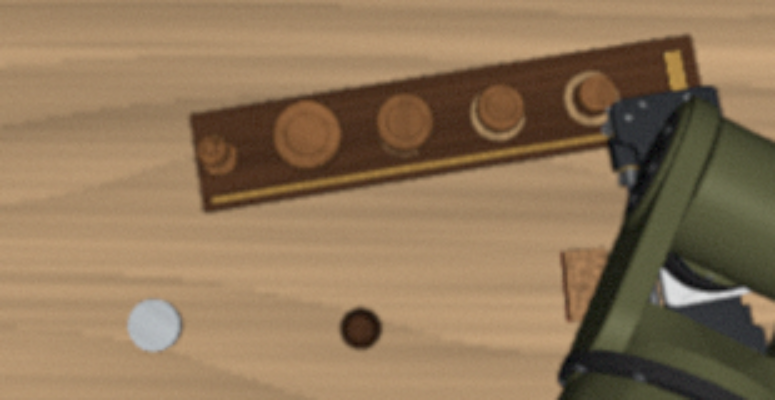

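View pics/scene1.png

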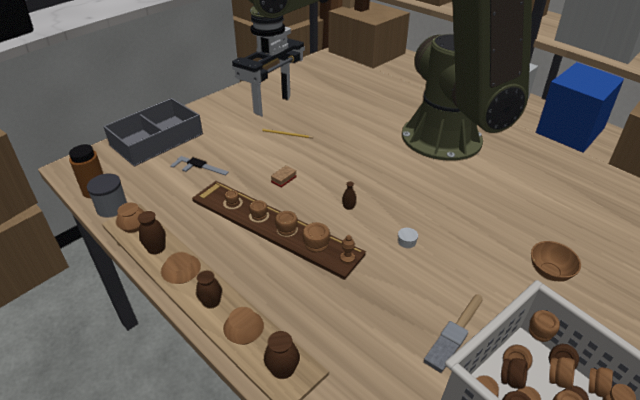

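Every stand is upright on its mark in size order from the finial. In the top crop they sit at (308,133), (405,122), (499,107) and (597,93), and the vase at (360,327) has not moved. Each stand measures within 2 mm of its mark, and the gripper is clear of everything.

```bash
python3 -c "
from station import ticket
print(ticket.hand_in())"
```

```text
the job is handed in; nothing more can be done
None
```

All four stands are on the display board in order of size: a on mark4 next to the finial, then b on mark3, c on mark2 and d on mark1. I handed the job in at about 25 s of robot time.

- **Position:** The last top-camera check put each stand within about 2 mm of its mark's centre, which is as good as the camera calibration. Stand d was partly hidden by the arm in that view.
- **Upright:** The measured top heights (59, 54, 49 and 45 mm) match the stands standing upright on the 15 mm board.
- **Bystander and arm:** The vase is unmoved to within 1 mm, and the gripper is clear of everything.
- **Disagreements:** The wrist and top cameras differed by about 2 mm in y throughout. One top-camera reading put stand a 2.3 mm off its mark; later readings put it at about 1.5 mm. No check failed.

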